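# Fit the headset-hook collar on the desk stand

## Task

First lock the stand down: turn both of its bolt knobs clockwise to their end stops. Then slide the hook collar, hook end first, down the leaning post past the two sprung balls until it clicks home against the shoulder, and let go. Leave the mug, the mouse and the pen cup where they are.

Things in the scene. Friction and masses are not known exactly. Their poses are not given: they have to be found in the camera images.
- stand: The fixed stand. Origin: centre of the underside of its dark steel plate, 110 mm (x) by 210 mm (y), 12 mm thick, on the table. y is level, from the near knob to the far knob (roughly away from the robot); x is level (roughly to the robot's right), z up. It carries the leaning post between two black bolt knobs.
- post: Polished metal post, 17.5 mm in diameter, leaning 30 degrees from vertical towards the stand's -x (roughly the robot's left). Origin: on its axis at the top face of its shoulder, a ring 30 mm wide and 8 mm thick on which the collar comes to sit, 64 mm above the table. z runs up along the post, y is the stand's y. The end is a cone, 17.5 mm wide at 61 mm, 10 mm wide at 71 mm above the shoulder.
- post_tip (a point): The tip of the post, on its axis, 71 mm along the post from the shoulder; frame as the post's.
- ball_far (a joint): Small sprung brass ball in the post's +y side, standing out 3 mm, centred 55 mm above the shoulder along the post. 0 m when fully out, about 0.002 m while the collar's bore presses it in. Pushing the collar over both balls takes about 8 to 15 N; once its top has passed they spring out over it and hold it down.
- ball_near (a joint): The same for the ball in the -y side.
- knob_far_bar (a point): Centre of the black bar (44 mm long, 13 mm thick, 26 mm high, level) of the bolt knob at the plate's +y end (away from the robot), 41 mm above the table. The knob turns about the vertical through this point. The bar's long side runs along this point's x axis. Below it: a 14 mm stem and a 28 mm washer, its top 16 mm above the table. The other knob is 140 mm away, the post between them.
- knob_far (a joint): Turn of the far knob, rad: grows clockwise seen from above, from a start between 0 and 0.45 to the end stop at 1.4; light friction (about 0.04 N m), stays where left. At 0 the bar lies along the stand's x (the plate's short side), at 1.4 nearly along its y.
- knob_near_bar (a point): The same for the bolt knob at the plate's -y end (nearer the robot).
- knob_near (a joint): The same for the near knob.
- collar_centre (a point): Centre (half-way up, on the axis) of the loose grey plastic hook collar, 0.10 to 0.20 kg, upright on the table: a tube, outer diameter 34 mm, bore 20 mm, 50 mm long. z: tube axis, up. A 9 mm thick hook sticks out along +x near the lower end, to 62 mm from the axis, its tip 37 mm above the lower end; +y and -y sides are clear. Any hook direction is fine. Seated: 25 mm above the shoulder.
- mug_mid (a point): Bystander: white mug, 80 mm wide, 85 mm tall with a handle on +y; point at half height.
- mouse_mid (a point): Bystander: black computer mouse, 108 x 60 x 35 mm; point at half height.
- pencup_mid (a point): Bystander: dark steel pen cup, 72 mm wide, 90 mm tall, pens up to 145 mm; point at half height of the cup.
There are look-alikes about, which are no part of the job. What is shaped like the stand but orange is not meant.

How it is judged:
By the outcome, as a careful person would: the job done as asked, in the order asked, and still so for the second after the job is handed in, with the robot touching nothing.
It also fails if it takes over 64 s, if anything falls off the work surface, if the arm or the gripper's body presses on something with over 40 N, if the wrist force passes 120 N, or if a joint passes its speed limit or range.

## Robot

A 7-joint arm with a two-finger parallel gripper is mounted at the origin on the work surface. World frame = base frame: x ahead of the robot, y to its left, z up, the work surface at z = 0. Lengths are in m, angles in rad, forces in N, time in s.
With the tool pointing down it reaches from about 0.4 to 0.85 m from the base axis. Payload 10.4 kg.
Tool frame: the origin (TCP) lies at the very end of the fingers, on their centre line; the grasp point (between the pads) lies 19 mm behind it; z points along the fingers, y is the line along which they close (so a half turn about z gives the same grasp; the last joint's range is limited). The gripper opens to 85 mm and grips with 20 to 120 N. Pads are 22 mm wide; open, the fingers measure 114 mm over their backs; the gripper's body (76 mm by 85 mm) begins 54 mm behind the grasp point. The pads swing forward as they close: fully open they stand 13 mm farther back than shut.
Start: joints at [-1.183, 0.332, -0.065, 1.46, 0.022, 1.35, -0.088], TCP at [0.25, 0.573, 0.231] pointing down, gripper open.
Joint ranges: [-2.6, 2.6], [-0.5, 2.12], [-1.47, 1.34], [0.16, 2.42], [-1.27, 4.41], [0.06, 2.06], [-2.6, 2.6]. Speed limits (rad/s): [2.22, 2.22, 2.79, 2.79, 3.14, 3.14, 3.14].

## Interface

Orientations are given as a unit quaternion [w, x, y, z].
In Python, from plant import robot, optics, job gives the robot as it stands. The module is installed in compiled form; this text tells all that it offers.
- The arm moves only by the shell command python3 -m pendant 'ROWS' [OPENING] [FORCE]. ROWS is JSON, a list of rows, each a list of 2 entries, a list of its own where there are three numbers: the shift along the tool's x, y, z in m, then the turn about the tool's z in degrees. A call has 1 to 8 rows; each row is the pose to reach, as a shift and turn from the pose commanded when the call began, along the tool's axes at that moment; what a row does not reach only later rows make up. A row lasts 1/12 s, in which the tool goes at most 41.7 mm and 7.16 degrees, less where a joint would pass 70% of its speed; a pose out of reach is approached as far as the arm can. A call with a gripper value outside its range is refused whole. OPENING is the gripper command: -1 is shut, 1 is fully open, values between are in proportion, set as the call begins (- or left out, the last holds). The fingers move at their own pace and stop on an object; FORCE is the grip in N (left out, the last holds). Time passes only in rows, so rows that repeat a pose let the fingers close. It gives the time, the measured TCP pose, the force, the opening and the grip force at its end, in the units of the state.
- robot.get_obs(): the state, without advancing time (a new reading comes with each control period).
- optics.capture(name): name is "scene" or "top"; returns the picture (384x512x3 uint8, red, green, blue); there is no depth.
- optics.camera_params(name): a dict with "fovy" (degrees; the focal length in pixels is half the picture's height over the tangent of half this angle, whatever the lens; pixels are square), "cx", "cy" (the principal point, pixels), "rvec" (rotation vector, rad) and "tvec" (3), from world to camera coordinates, as OpenCV has them. Camera axes: x right, y down, z forward; pixel columns grow to the right and rows downward; lengths in m; the calibration is good to about 2 mm. A picture is of the moment at which its call begins. camera_params takes no time and is no camera call.
- job.sign_off(): hands the job in; it is judged then, once.
Trained networks look in the newest picture that a camera, given by its name, has taken for a name from the list of things; names that differ only in an ending like _2 or _b are one class to them, and where a whole thing is asked for, a point or a joint stands for the part that bears it (a point fixed in the world has none). Each returns a list of dicts, best first, with "conf" (0 to 1); they miss things now and then, are a little off and sometimes report something else, mostly with a low value. They report only what shows in the picture. A call takes as long as a camera call. They do not tell look-alikes from the thing itself.
- optics.spot_in(camera, query): "extent" ([centre column, centre row, width, height] in pixels, round what is visible of it).
- optics.regions_of(camera, query): "pixels" (384x512 bool, what is visible of it) and "extent" ([centre column, centre row, width, height] in pixels, round what is visible of it).
- optics.landmark_of(camera, query): "uv" ([column, row] in pixels: a listed point, or the origin of a listed thing).
The state is a dict: "clock": time; "joint_pos": joint angles; "joint_velocities": joint speeds; "effort": joint torques, N m; "eef_pos": TCP position; "ee_rot": TCP orientation; "force": force on the tool from outside, world axes, zero at the start; "ft_torque": the same for the moment, N m; "finger_gap": finger opening in m; "gripper_force": force on a finger pad.
Only numpy, scipy, OpenCV 4.12 (cv2) and the standard library are available. Lean on these libraries where they do the work, as an engineer would, in place of code of your own. Each camera call takes 0.05 s, during which the arm holds its last target. There are 200 camera calls.

## Working session

There is one attempt and no reset: what is moved stays moved. The work goes in short steps, Python scripts to look and compute and a shell command to move; the robot and the scene stay as the last step left them, time stands still between calls to the robot, and variables do not carry over. Pictures are saved under pics/ and viewed, at most 10 in all, crops included, and the job is handed in when it is done.

```bash
mkdir -p pics
cat > h.py <<'E'
import numpy as np, cv2
from plant import robot, optics, job
def P(n):
    c=optics.camera_params(n); f=192/np.tan(np.radians(c['fovy'])/2)
    K=np.array([[f,0,c['cx']],[0,f,c['cy']],[0,0,1]]); R=cv2.Rodrigues(np.array(c['rvec'],float))[0]
    return K,R,np.array(c['tvec'],float)
def proj(n,p):
    K,R,t=P(n); q=K@(R@np.array(p,float)+t); return q[:2]/q[2]
def atz(n,uv,z):
    K,R,t=P(n); d=R.T@np.linalg.inv(K)@[uv[0],uv[1],1]; o=-R.T@t
    return o+d*(z-o[2])/d[2]
def tri(uvs):
    A=np.zeros((3,3)); b=np.zeros(3); L=[]
    for n,uv in uvs.items():
        K,R,t=P(n); d=R.T@np.linalg.inv(K)@[uv[0],uv[1],1]; d/=np.linalg.norm(d); o=-R.T@t
        M=np.eye(3)-np.outer(d,d); A+=M; b+=M@o; L.append((M,o))
    x=np.linalg.solve(A,b); return x,[np.linalg.norm(M@(x-o)) for M,o in L]
E
python3 - <<'E'
from h import *
np.set_printoptions(precision=3,suppress=True)
a=optics.capture('scene'); b=optics.capture('top')
cv2.imwrite('pics/a.png',cv2.cvtColor(np.vstack([cv2.resize(a,(600,450))[:0],a])if 0 else a,cv2.COLOR_RGB2BGR)); cv2.imwrite('pics/b.png',b[:,:,::-1])
for n in('scene','top'):
    K,R,t=P(n); print(n,K[0,0],-R.T@t, optics.camera_params(n))
    for q in ['stand','post','post_tip','knob_far_bar','knob_near_bar','collar_centre','mug_mid','mouse_mid','pencup_mid']:
        print(q,[(np.round(d['uv'],1).tolist(),round(d['conf'],2)) for d in optics.landmark_of(n,q)])
print(robot.get_obs())
E
```

```text
scene 375.32976086120175 [ 1.158 -0.338  0.647] {'fovy': 54.18404408179736, 'cx': 254.17659226878553, 'cy': 188.44872382589907, 'rvec': array([ 1.96 ,  1.15 , -0.612]), 'tvec': array([-0.242, -0.168,  1.337])}
stand [([251.4, 338.5], 0.94), ([112.9, 193.1], 0.85), ([295.4, 146.4], 0.73)]
post [([270.8, 211.9], 0.78), ([292.8, 128.6], 0.74), ([259.0, 315.3], 0.71), ([110.6, 173.7], 0.57), ([285.5, 188.6], 0.52)]
post_tip [([275.8, 289.7], 0.91), ([118.8, 150.5], 0.75), ([284.2, 188.8], 0.6), ([299.9, 107.6], 0.52)]
knob_far_bar [([280.5, 239.4], 0.72), ([269.0, 360.6], 0.67), ([128.0, 188.1], 0.6), ([307.8, 140.3], 0.52)]
knob_near_bar [([253.0, 207.2], 0.66), ([237.3, 302.4], 0.57), ([93.8, 174.4], 0.56), ([275.6, 126.3], 0.4), ([269.4, 211.4], 0.29)]
collar_centre [([144.9, 233.5], 0.85)]
mug_mid [([364.4, 204.9], 0.84), ([152.6, 288.9], 0.41)]
mouse_mid [([153.9, 289.8], 0.73)]
pencup_mid [([323.8, 168.5], 0.63)]
top 460.9323205992178 [0.415 0.004 1.471] {'fovy': 45.22805035139651, 'cx': 259.1988715903301, 'cy': 186.8684526403742, 'rvec': array([ 2.221, -2.171,  0.072]), 'tvec': ar
[... 512 characters left out ...]
4, 293.1], 0.55), ([256.7, 187.1], 0.38)]
collar_centre [([336.2, 209.0], 0.62), ([259.0, 164.7], 0.56)]
mug_mid [([176.8, 141.7], 0.64)]
mouse_mid [([353.7, 155.6], 0.9)]
pencup_mid [([167.0, 207.2], 0.65)]
{'clock': 1.0, 'joint_pos': array([-1.183,  0.332, -0.065,  1.46 ,  0.022,  1.35 , -0.089]), 'joint_velocities': array([-0.   ,  0.001, -0.001,  0.001, -0.001, -0.001, -0.001]), 'effort': array([  0.   , -62.522,   0.049, -39.184,   0.016,   0.001,   0.   ]), 'eef_pos': array([0.25 , 0.573, 0.231]), 'ee_rot': array([0.   , 0.204, 0.979, 0.   ]), 'force': array([ 1.575, -0.37 ,  0.059]), 'ft_torque': array([ 0.039, -0.012,  0.066]), 'gripper_force': 0.0, 'finger_gap': 0.08519101047797346}
```

View pics/a.png

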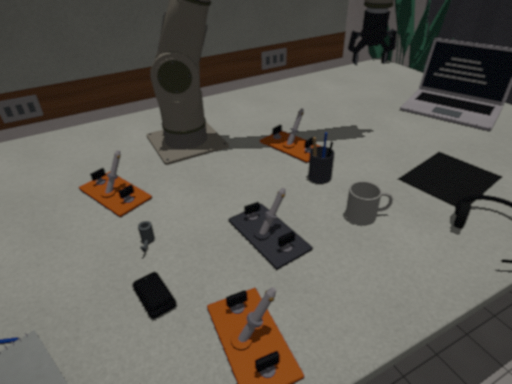

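View pics/b.png

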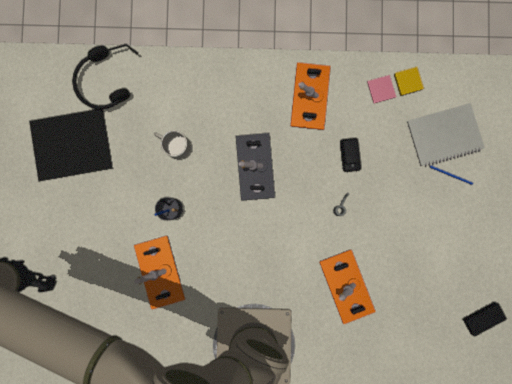

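Scene picture: one dark-plate stand at (270,232) with knobs at (252,209) and (286,239), collar at (146,235); orange look-alikes at (115,190), (292,146), (253,338). Top picture: dark stand at (255,166), orange ones at (311,95), (347,286), (160,271); collar at (340,210) with its hook pointing to (347,195). Only the dark one fits "dark steel plate". I'll confirm it in a crop.

Run:
```python
from h import *
np.set_printoptions(precision=4,suppress=True)
a=optics.capture('scene'); b=optics.capture('top')
def crop(im,c,r): x,y,w,h=r; return cv2.resize(im[y:y+h,x:x+w],(400,300),interpolation=cv2.INTER_CUBIC)
m=np.vstack([np.hstack([crop(a,0,(220,180,100,75+0)),crop(b,0,(215,130,100,75))]),np.hstack([crop(a,0,(120,215,60,45)),crop(b,0,(315,185,60,45))])])
cv2.imwrite('pics/c.png',m[:,:,::-1])
ext={}
for q,cen in (('stand',{'scene':(270,232),'top':(255,166)}),('collar_centre',{'scene':(146,235),'top':(340,208)}),('knob_near_bar',{'scene':(252,209),'top':(257,188)}),('knob_far_bar',{'scene':(286,239),'top':(254,144)}),('post',{'scene':(272,210),'top':(252,166)})):
  for n in ('scene','top'):
    for d in optics.regions_of(n,q):
      if np.hypot(*(np.array(d['extent'][:2])-cen[n]))<20:
        M=d['pixels'].astype(np.uint8); pts=cv2.findNonZero(M)
        print(q,n,round(d['conf'],2),np.round(d['extent'],1),M.sum(),cv2.minAreaRect(pts), 'cen',pts.reshape(-1,2).mean(0))
        np.save(f'm_{q}_{n}.npy',M)
# plate corners: at z=.012
for n in('top','scene'):
  try: 
    M=np.load(f'm_stand_{n}.npy'); r=cv2.boxPoints(cv2.minAreaRect(cv2.findNonZero(M)))
    W=np.array([atz(n,p,.012) for p in r]); print(n,W[:,:2],W.mean(0))
  except Exception as e: print(e)
```

```text
stand scene 0.85 [270.1 229.6  84.6  78.3] 2951 ((269.9000244140625, 233.30001831054688), (72.00138854980469, 63.0571174621582), 63.43495178222656) cen [269.6879 233.2985]
stand top 0.63 [258.4 166.9  40.1  69.4] 2267 ((255.08364868164062, 165.89920043945312), (65.76258850097656, 34.87269973754883), 84.68545532226562) cen [254.9899 166.0776]
collar_centre scene 0.67 [145.2 234.8  15.5  32.7] 357 ((146.62713623046875, 235.68092346191406), (29.816431045532227, 15.081279754638672), 81.46923065185547) cen [146.0588 234.2717]
collar_centre top 0.56 [340.1 209.9  13.9  12.6] 124 ((339.5, 210.00003051757812), (11.180339813232422, 12.521980285644531), 63.43495178222656) cen [339.5    209.4919]
knob_near_bar scene 0.7 [254.6 209.3  14.5  18. ] 175 ((252.0, 209.0), (14.0, 16.0), 90.0) cen [252.1143 208.5029]
knob_near_bar top 0.48 [257.4 187.1  17.9   2.7] 57 ((257.0, 187.0), (4.0, 12.0), 90.0) cen [257.1754 186.8772]
knob_far_bar scene 0.7 [286.2 240.2  17.9  18.9] 212 ((287.5, 240.50001525878906), (13.86362075805664, 20.124608993530273), 63.43495178222656) cen [286.5566 239.467 ]
post scene 0.96 [271.  211.6  24.3  47.3] 416 ((273.4000549316406, 211.20001220703125), (12.521980285644531, 50.98234558105469), 26.56505012512207) cen [272.8341 211.226 ]
post top 0.71 [252.  162.6  25.    8.1] 172 ((250.5, 164.5), (9.0, 23.0), 90.0) cen [250.157  163.8256]
top [[ 0.6632  0.0754]
 [ 0.6763 -0.0351]
 [ 0.4676 -0.0589]
 [ 0.4548  0.0508]] [0.5655 0.0081 0.012 ]
scene [[ 0.4535 -0.0565]
 [ 0.4212  0.1375]
 [ 0.6752  0.067 ]
 [ 0.6833 -0.0873]] [0.5583 0.0152 0.012 ]
```

View pics/c.png

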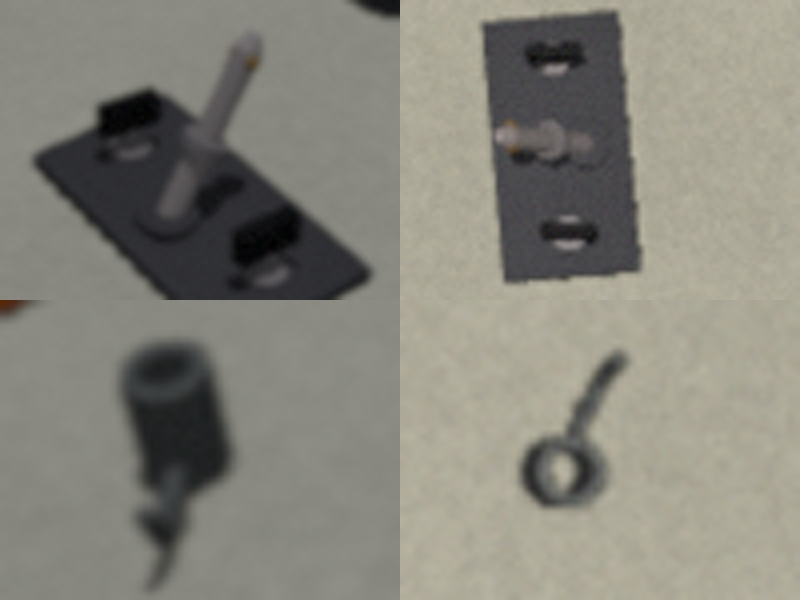

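The crop confirms it: dark steel plate, post and two knobs with bars at about (257,188) near and (254,144) far in the top view. The collar is upright with its hook towards upper right in the top view. Next I compute poses.

Run:
```python
from h import *
np.set_printoptions(precision=4,suppress=True)
b=cv2.imread('pics/b.png'); g=cv2.cvtColor(b,cv2.COLOR_BGR2GRAY)
O=np.array([.5655,.0081]); ang=np.radians(6.6); yv=np.array([np.cos(ang),np.sin(ang)]); xv=np.array([yv[1],-yv[0]])
S=lambda p:( (np.array(p)[:2]-O)@xv,(np.array(p)[:2]-O)@yv )
U=cv2.resize(g[130:205,215:315],None,fx=8,fy=8,interpolation=cv2.INTER_CUBIC)
for nm,c in(('near',(257,188)),('far',(254,144))):
    M=np.zeros_like(U); x,y=int((c[0]-215)*8),int((c[1]-130)*8); sl=(slice(y-60,y+60),slice(x-90,x+90))
    M[sl]=(U[sl]<35); n,l,st,ce=cv2.connectedComponentsWithStats(M); k=1+np.argmax(st[1:,4]); pts=np.argwhere(l==k)[:,::-1].astype(np.float32)
    mu=pts.mean(0); w,v=np.linalg.eigh(np.cov((pts-mu).T)); d=v[:,1]; d=d*np.sign(d[0])
    uv=(mu+.5)/8-.5+[215,130]; W=atz('top',uv,.05); a=np.degrees(np.arctan2(d[1],d[0]))
    # image -> world direction
    W2=atz('top',uv+5*d,.05); wa=np.degrees(np.arctan2(*(W2-W)[1::-1]))
    print(nm,U[sl].min(),len(pts)/64,uv,W,'stand',S(W),'bar world deg',wa,'q deg',-83.4-wa, 'expected px',proj('top',[*(O+(-.07 if nm=='near' else .07)*yv),.041]),proj('scene',[*(O+(-.07 if nm=='near' else .07)*yv),.041]))
for uvs in ({'top':(240,164),'scene':(282,189.5)},{'top':(239.6,166.2),'scene':(284.2,188.8)}):
    t,e=tri(uvs); print('tip',t,e,S(t), 'atz',S(atz('top',uvs['top'],.1255)),S(atz('scene',uvs['scene'],.1255)))
print('collar ring top', atz('top',(340,209.8),.05), 'lm',tri({'top':(336.2,209),'scene':(144.9,233.5)}), 'ring scene top z50',atz('scene',(120+165*60/400,215+72*.15),.05))
print('hook tip',atz('top',(315+620*.15-60,185+355*.15-45),.037))
for n,p in(('mug',(176.8,141.7)),('pen',(167,207)),('mouse',(353,155))): print(n,atz('top',p,.045))
```

```text
near 24 20.359375 [258.1047 188.0768] [ 0.4926 -0.003   0.05  ] stand (np.float64(0.0026342451378295224), np.float64(-0.07368674232607247)) bar world deg -88.42486672989972 q deg 5.024866729899713 expected px [257.1325 187.1329] [251.9739 208.625 ]
far 15 30.0625 [252.9794 143.7818] [0.6299 0.0161 0.05  ] stand (np.float64(-0.0005152164003840434), np.float64(0.06489118039383575)) bar world deg -88.49397653281727 q deg 5.0939765328172655 expected px [253.0073 142.5835] [286.7111 239.4684]
tip [0.5577 0.0511 0.1219] [np.float64(0.0012197648845240696), np.float64(0.001219764884524205)] (np.float64(-0.043656622726088695), np.float64(-0.0028301738107753003)) atz (np.float64(-0.04456007204853142), np.float64(-0.0025034659433417024)) (np.float64(-0.039452703750289475), np.float64(0.0003727725674987992))
tip [0.5533 0.0556 0.1192] [np.float64(0.002596289177055439), np.float64(0.0025962891770555186)] (np.float64(-0.04854997343705313), np.float64(-0.006626145418555822)) atz (np.float64(-0.04630930592937081), np.float64(-0.008845694689316619)) (np.float64(-0.045301672194422375), np.float64(0.0013001560188165232))
collar ring top [ 0.4314 -0.257   0.05  ] lm (array([ 0.4324, -0.2562,  0.0234]), [np.float64(0.006396649787707296), np.float64(0.006396649787707433)]) ring scene top z50 [ 0.4337 -0.2584  0.05  ]
hook tip [ 0.4837 -0.2837  0.037 ]
mug [0.6315 0.2532 0.045 ]
pen [0.4279 0.2767 0.045 ]
mouse [ 0.603  -0.2963  0.045 ]
```

```bash
cat > d.py <<'E'
import sys; from h import *
from scipy.spatial.transform import Rotation as Ro
o=robot.get_obs(); q=o['ee_rot']; R=Ro.from_quat([q[1],q[2],q[3],q[0]]).as_matrix()
x,y,z,phi=map(float,sys.argv[1:5]); d=R.T@(np.array([x,y,z])-o['eef_pos']); cur=np.degrees(np.arctan2(R[1,1],R[0,1]))
print('shift',np.round(d,4),'turn',round((cur-phi+180)%360-180,1),'at',np.round(o['eef_pos'],4),'phi',round(cur,1),'tilt',np.round(R[:,2],3),'t',o['clock'],'F',np.round(o['force'],1),'gap',round(o['finger_gap'],4),'j',np.round(o['joint_pos'],2))
E
python3 -m pendant '[[[-0.453,-0.428,0],65],[[-0.453,-0.428,0],65],[[-0.453,-0.428,0],65],[[-0.453,-0.428,0],65],[[-0.453,-0.428,0],65],[[-0.453,-0.428,0],65],[[-0.453,-0.428,0],65],[[-0.453,-0.428,0],65]]' -0.06 40; python3 d.py .494 -.0005 .1 1.6
```

```text
clock: 2.27
eef_pos: [0.3807, 0.2645, 0.2316]
ee_rot: [-0.0, 0.651, 0.759, 0.0]
force: [1.4, 0.4, 0.2]
finger_gap: 0.0404
gripper_force: 0.0
shift [-0.2793  0.0713  0.1314] turn 7.2 at [0.3807 0.2645 0.2316] phi 8.8 tilt [ 0.     0.001 -1.   ] t 2.2667 F [1.4 0.4 0.2] gap 0.0404 j [-0.91 -0.04  0.2   1.88  0.01  1.3  -0.56]
```

```bash
python3 -m pendant '[[[-0.1,0.025,0.02],7],[[-0.2,0.05,0.06],7],[[-0.279,0.071,0.131],7],[[-0.279,0.071,0.131],7],[[-0.279,0.071,0.131],7],[[-0.279,0.071,0.131],7],[[-0.279,0.071,0.131],7],[[-0.279,0.071,0.131],7]]'; python3 d.py .494 -.0005 .027 1.6
python3 - <<'E'
from h import *
a=optics.capture('scene');b=optics.capture('top')
cv2.imwrite('pics/d.png',np.hstack([cv2.resize(a[180:260,210:320],(440,320)),cv2.resize(b[130:210,215:305],(360,320))])[:,:,::-1])
E
```

```text
clock: 2.93
eef_pos: [0.4951, -0.0015, 0.099]
ee_rot: [0.0, 0.695, 0.719, -0.0]
force: [-0.7, -0.8, 0.6]
finger_gap: 0.0401
gripper_force: 0.0
shift [ 0.0012 -0.001   0.072 ] turn 0.4 at [ 0.4951 -0.0015  0.099 ] phi 2.0 tilt [-0.    -0.001 -1.   ] t 2.9333 F [-0.7 -0.8  0.6] gap 0.0401 j [-0.57  0.18  0.52  1.98 -0.1   1.01  0.04]
```

View pics/d.png

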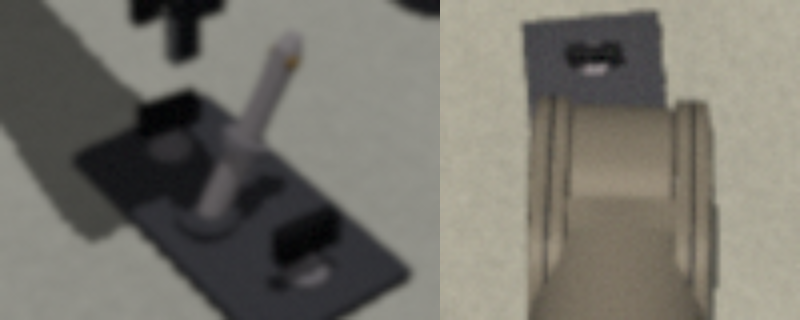

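The picture shows the gripper at about (252,190) above the near knob's bar at (251,208) in the scene view, and the far bar clear. Next: descend, then close.

```bash
python3 -m pendant '[[[0,0,0.035],0],[[0,0,0.072],0],[[0,0,0.072],0]]' && python3 -m pendant '[[[0,0,0],0],[[0,0,0],0],[[0,0,0],0],[[0,0,0],0],[[0,0,0],0],[[0,0,0],0]]' -1 40; python3 d.py .494 -.0005 .027 -76
```

```text
clock: 3.28
eef_pos: [0.4909, 0.0028, 0.0234]
ee_rot: [-0.002, 0.693, 0.721, -0.003]
force: [-1.1, -0.4, -0.6]
finger_gap: 0.0403
gripper_force: 0.0
clock: 3.78
eef_pos: [0.4932, 0.0022, 0.0301]
ee_rot: [-0.001, 0.694, 0.72, -0.001]
force: [-11.8, -2.3, 6.8]
finger_gap: 0.0122
gripper_force: 40.6
shift [-0.0028  0.0007  0.0031] turn 78.2 at [0.4932 0.0022 0.0301] phi 2.2 tilt [-0.003  0.001 -1.   ] t 3.7833 F [-11.8  -2.3   6.8] gap 0.0122 j [-0.54  0.29  0.5   2.03 -0.18  0.87  0.1 ]
```

```bash
python3 -m pendant '[[[0,-0.002,0],7],[[0,-0.002,0],14],[[0,-0.002,0],21],[[0,-0.002,0],28],[[0,-0.002,0],35],[[0,-0.002,0],42],[[0,-0.002,0],49],[[0,-0.002,0],56]]' && python3 -m pendant '[[[0,0,0],7],[[0,0,0],14],[[0,0,0],20],[[0,0,0],23],[[0,0,0],26],[[0,0,0],26]]'; python3 d.py .494 -.0005 .027 -73.6; python3 -c "from h import*;print(robot.get_obs()['ft_torque'])"
```

```text
clock: 4.45
eef_pos: [0.4939, 0.0018, 0.0302]
ee_rot: [0.0, 0.952, 0.307, 0.001]
force: [1.6, -4.8, -8.5]
finger_gap: 0.0124
gripper_force: 40.4
clock: 4.95
eef_pos: [0.4945, 0.0017, 0.0304]
ee_rot: [0.0, 0.996, 0.088, 0.002]
force: [4.2, -6.9, -6.8]
finger_gap: 0.0123
gripper_force: 82.0
shift [-0.0009  0.0021  0.0034] turn -6.3 at [0.4945 0.0017 0.0304] phi -79.9 tilt [ 0.004 -0.001 -1.   ] t 4.95 F [ 4.2 -6.9 -6.8] gap 0.0123 j [-0.77  0.34  0.77  2.04 -0.3   0.87 -1.23]
[-1.41431221 -0.76393176  1.68415223]
```

```bash
python3 -m pendant '[[[0,0,0],0],[[0,0,0],0],[[0,0,0],0],[[0,0,-0.04],0],[[0,0,-0.08],-7],[[0,0,-0.12],-14],[[0,0,-0.135],-21],[[0,0,-0.135],-28]]' -0.06 40; python3 d.py .633 .016 .1 1.6;python3 - <<'E'
from h import *
a=optics.capture('scene')
cv2.imwrite('pics/e.png',cv2.resize(a[150:270,190:340],(750,600))[:,:,::-1])
E
```

```text
clock: 5.62
eef_pos: [0.4953, 0.0026, 0.1683]
ee_rot: [-0.001, 0.944, 0.33, 0.004]
force: [-0.1, 0.7, -0.7]
finger_gap: 0.04
gripper_force: 0.0
shift [0.1155 0.0751 0.0694] turn -53.1 at [0.4953 0.0026 0.1683] phi -51.5 tilt [ 0.007  0.004 -1.   ] t 5.6167 F [-0.1  0.7 -0.7] gap 0.04 j [-0.84  0.09  0.79  1.92 -0.07  1.15 -0.92]
```

View pics/e.png

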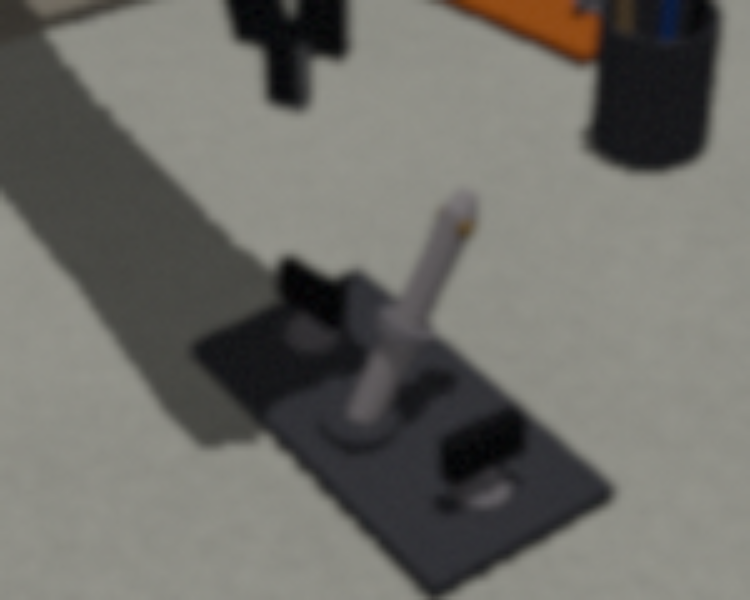

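The near bar at crop (312,293) now lies along the plate's long side, so it is at its stop. Next is the far knob.

```bash
python3 -m pendant '[[[0.03,0.02,0],-7],[[0.06,0.04,0],-14],[[0.09,0.06,0],-21],[[0.115,0.075,0],-28],[[0.115,0.075,0],-35],[[0.115,0.075,0.03],-42],[[0.115,0.075,0.07],-49],[[0.115,0.075,0.07],-53]]'; python3 d.py .633 .016 .027 1.6
```

```text
clock: 6.33
eef_pos: [0.6255, 0.0147, 0.0861]
ee_rot: [-0.003, 0.699, 0.716, -0.004]
force: [-2.0, 0.6, -0.9]
finger_gap: 0.0401
gripper_force: 0.0
shift [0.0012 0.0081 0.059 ] turn -0.2 at [0.6255 0.0147 0.0861] phi 1.4 tilt [-0.01  -0.001 -1.   ] t 6.3333 F [-2.   0.6 -0.9] gap 0.0401 j [-0.54  0.51  0.58  1.64 -0.3   1.1   0.15]
```

```bash
python3 -m pendant '[[[0,0.003,0],0],[[0,0.003,0],0],[[0,0.003,0],0],[[0,0.003,0],0]]'; python3 d.py .633 .016 .027 1.6
```

```text
clock: 6.67
eef_pos: [0.6334, 0.0144, 0.0947]
ee_rot: [0.001, 0.701, 0.713, 0.001]
force: [1.0, 0.0, -0.4]
finger_gap: 0.0401
gripper_force: 0.0
shift [ 0.0016 -0.0006  0.0677] turn -0.6 at [0.6334 0.0144 0.0947] phi 1.0 tilt [ 0.002  0.    -1.   ] t 6.6667 F [ 1.   0.  -0.4] gap 0.0401 j [-0.54  0.51  0.58  1.62 -0.3   1.1   0.14]
```

```bash
python3 -m pendant '[[[0.001,0,0.03],0],[[0.001,0,0.055],0],[[0.001,0,0.066],0],[[0.001,0,0.066],0]]' && python3 -m pendant '[[[0,0,0],0],[[0,0,0],0],[[0,0,0],0],[[0,0,0],0],[[0,0,0],0],[[0,0,0],0]]' -1 40; python3 d.py .633 .016 .027 -73.6
```

```text
clock: 7.0
eef_pos: [0.6311, 0.0155, 0.0254]
ee_rot: [-0.001, 0.7, 0.714, -0.001]
force: [-1.0, -0.0, 0.3]
finger_gap: 0.0404
gripper_force: 0.0
clock: 7.5
eef_pos: [0.6323, 0.0154, 0.0292]
ee_rot: [-0.0, 0.7, 0.714, 0.0]
force: [-8.0, 0.9, 8.3]
finger_gap: 0.0127
gripper_force: 40.0
shift [0.0006 0.0007 0.0022] turn 74.7 at [0.6323 0.0154 0.0292] phi 1.1 tilt [-0.     0.001 -1.   ] t 7.5 F [-8.   0.9  8.3] gap 0.0127 j [-0.51  0.58  0.55  1.66 -0.35  0.99  0.18]
```

```bash
python3 -m pendant '[[[0,-0.002,0],7],[[0,-0.002,0],14],[[0,-0.002,0],21],[[0,-0.002,0],28],[[0,-0.002,0],35],[[0,-0.002,0],42],[[0,-0.002,0],49],[[0,-0.002,0],56]]' && python3 -m pendant '[[[0,0,0],7],[[0,0,0],14],[[0,0,0],20],[[0,0,0],23],[[0,0,0],25],[[0,0,0],25]]'; python3 d.py .494 -.0005 .027 -73.6; python3 -c "from h import*;print(robot.get_obs()['ft_torque'])"
```

```text
clock: 8.17
eef_pos: [0.6313, 0.0157, 0.0292]
ee_rot: [-0.0, 0.954, 0.299, 0.001]
force: [-3.4, 1.6, 3.6]
finger_gap: 0.0123
gripper_force: 40.6
clock: 8.67
eef_pos: [0.6322, 0.0164, 0.0295]
ee_rot: [-0.0, 0.996, 0.089, 0.002]
force: [-0.4, 2.0, 6.8]
finger_gap: 0.0122
gripper_force: 82.2
shift [-0.139  -0.0079  0.002 ] turn -6.2 at [0.6322 0.0164 0.0295] phi -79.8 tilt [ 0.003  0.001 -1.   ] t 8.6667 F [-0.4  2.   6.8] gap 0.0122 j [-0.72  0.69  0.86  1.68 -0.59  1.05 -1.07]
[ 0.41142973 -0.01862592  0.91143046]
```

```bash
python3 -m pendant '[[[0,0,0],0],[[0,0,0],0],[[0,0,0],0],[[0,0,-0.04],0],[[0,0,-0.08],0],[[0,0,-0.12],0],[[0,0,-0.135],0],[[0,0,-0.135],0]]' 0.4 40; python3 d.py .432 -.257 .12 -117.3
```

```text
clock: 9.33
eef_pos: [0.6327, 0.0146, 0.167]
ee_rot: [-0.0, 0.996, 0.088, 0.003]
force: [0.9, -0.1, -0.2]
finger_gap: 0.0598
gripper_force: 0.0
shift [-0.2456  0.232   0.0453] turn 37.4 at [0.6327 0.0146 0.167 ] phi -79.9 tilt [ 0.007  0.001 -1.   ] t 9.3333 F [ 0.9 -0.1 -0.2] gap 0.0598 j [-0.79  0.54  0.97  1.57 -0.47  1.27 -1.15]
```

```bash
python3 -m pendant '[[[-0.245,0.232,0],37],[[-0.245,0.232,0],37],[[-0.245,0.232,0],37],[[-0.245,0.232,0],37],[[-0.245,0.232,0],37],[[-0.245,0.232,0],37],[[-0.245,0.232,0.01],37],[[-0.245,0.232,0.03],37]]' && python3 -m pendant '[[[0,0,0],0],[[0,0,0],0]]'; python3 d.py .432 -.257 .022 -117.3
python3 - <<'E'
from h import *
a=optics.capture('scene');b=optics.capture('top')
cv2.imwrite('pics/f.png',np.hstack([cv2.resize(a[155:275,90:210],(400,400)),cv2.resize(b[130:210,215:295],(400,400))])[:,:,::-1])
for n in('scene','top'):
  for q in('collar_centre','post_tip'): print(n,q,[(np.round(d['uv'],1).tolist(),round(d['conf'],2)) for d in optics.landmark_of(n,q)])
E
```

```text
clock: 10.0
eef_pos: [0.4352, -0.251, 0.1387]
ee_rot: [-0.0, 0.973, -0.233, 0.002]
force: [0.6, -0.3, 0.4]
finger_gap: 0.0597
gripper_force: 0.0
clock: 10.17
eef_pos: [0.4337, -0.2501, 0.1365]
ee_rot: [-0.001, 0.972, -0.235, -0.001]
force: [0.2, 0.3, -0.2]
finger_gap: 0.0598
gripper_force: 0.0
shift [0.0018 0.007  0.1145] turn 0.2 at [ 0.4337 -0.2501  0.1365] phi -117.1 tilt [-0.001  0.001 -1.   ] t 10.1667 F [ 0.2  0.3 -0.2] gap 0.0598 j [-0.66  0.31  1.26  1.95 -0.33  1.12 -1.31]
scene collar_centre [([145.4, 231.2], 0.79)]
scene post_tip [([274.3, 290.1], 0.72), ([285.3, 186.8], 0.71), ([298.3, 108.2], 0.46)]
top collar_centre [([338.1, 207.8], 0.45)]
top post_tip [([131.7, 282.7], 0.73), ([341.3, 296.3], 0.61), ([240.0, 162.8], 0.52), ([299.3, 84.6], 0.5)]
```

View pics/f.png

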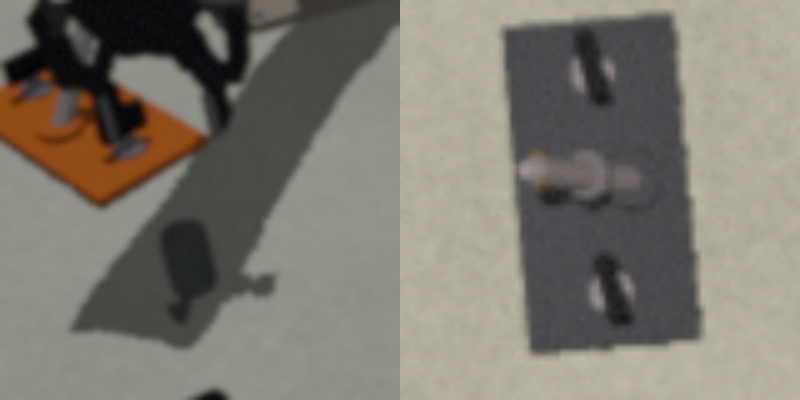

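The top view crop shows both bars at (593,68) and (613,290) about 10° off the long side, which matches 1.4 rad, so both are locked. In the scene crop the collar stands at (188,258), clear below the gripper. Next: descend on the collar.

```bash
python3 -m pendant '[[[0.001,0.007,0.04],0],[[0.001,0.007,0.08],0],[[0.001,0.007,0.105],0],[[0.001,0.007,0.116],0],[[0.001,0.007,0.119],0],[[0.001,0.007,0.119],0],[[0.001,0.007,0.119],0]]'; python3 d.py .432 -.257 .016 -117.3
```

```text
clock: 11.05
eef_pos: [0.4348, -0.2558, 0.0199]
ee_rot: [0.0, 0.973, -0.232, 0.001]
force: [-0.4, -0.4, -0.3]
finger_gap: 0.0597
gripper_force: 0.0
shift [-0.002   0.0024  0.0039] turn 0.5 at [ 0.4348 -0.2558  0.0199] phi -116.8 tilt [ 0.002 -0.001 -1.   ] t 11.05 F [-0.4 -0.4 -0.3] gap 0.0597 j [-0.42  0.5   1.03  2.03 -0.55  0.91 -1.14]
```

```bash
python3 -m pendant '[[[-0.001,0.002,0.003],0],[[-0.001,0.002,0.003],0],[[-0.001,0.002,0.003],0],[[-0.001,0.002,0.003],0],[[-0.001,0.002,0.003],0],[[-0.001,0.002,0.003],0],[[-0.001,0.002,0.003],0],[[-0.001,0.002,0.003],0]]' -1 35; python3 d.py .432 -.257 .16 -117.3
```

```text
clock: 11.72
eef_pos: [0.4323, -0.2571, 0.0164]
ee_rot: [-0.0, 0.973, -0.232, 0.001]
force: [-2.2, -0.5, 7.8]
finger_gap: 0.0322
gripper_force: 34.8
shift [-0.0002  0.     -0.1436] turn 0.5 at [ 0.4323 -0.2571  0.0164] phi -116.8 tilt [ 0.001 -0.    -1.   ] t 11.7167 F [-2.2 -0.5  7.8] gap 0.0322 j [-0.41  0.5   1.02  2.03 -0.55  0.91 -1.13]
```

```bash
python3 -m pendant '[[[0,0,-0.03],0],[[0,0,-0.07],-7],[[0,0,-0.11],-14],[[0,0,-0.145],-21],[[0,0,-0.15],-28],[[0,0,-0.15],-35],[[0,0,-0.15],-42],[[0,0,-0.15],-49]]'; python3 d.py .5575 .05 .165 6.6
```

```text
clock: 12.38
eef_pos: [0.432, -0.2564, 0.1659]
ee_rot: [-0.0, 0.981, 0.195, 0.001]
force: [0.6, 0.5, -1.8]
finger_gap: 0.0321
gripper_force: 36.0
shift [ 0.2333 -0.2349  0.0013] turn -74.1 at [ 0.432  -0.2564  0.1659] phi -67.5 tilt [ 0.001  0.001 -1.   ] t 12.3833 F [ 0.6  0.5 -1.8] gap 0.0321 j [-0.55  0.17  1.1   1.91 -0.17  1.16 -0.57]
```

```bash
python3 -m pendant '[[[0.03,-0.03,0],-7],[[0.06,-0.06,0],-14],[[0.09,-0.09,0],-21],[[0.12,-0.12,0],-28],[[0.15,-0.15,0],-35],[[0.18,-0.18,0],-42],[[0.21,-0.21,0],-49],[[0.233,-0.235,0],-56]]' && python3 -m pendant '[[[0,0,0],-7],[[0,0,0],-14],[[0,0,0],-18],[[0,0,0],-18],[[0,0,0],-18]]'; python3 d.py .5575 .05 .165 6.6;  python3 - <<'E'
from h import *
a=optics.capture('scene');b=optics.capture('top')
cv2.imwrite('pics/g.png',np.hstack([cv2.resize(a[140:240,230:330],(500,500),interpolation=2),cv2.resize(b[130:210,215:275],(300,400))[:0] if 0 else np.pad(cv2.resize(b[130:210,215:275],(300,400)),((0,100),(0,0),(0,0)))])[:,:,::-1])
print([(np.round(d['uv'],1).tolist(),round(d['conf'],2)) for q in('collar_centre','post_tip') for d in optics.landmark_of('scene',q)])
print(proj('scene',[.5575,.05,.1255]),proj('scene',[.5575,.05,.174]))
E
```

```text
clock: 13.05
eef_pos: [0.5595, 0.0515, 0.1657]
ee_rot: [-0.0, 0.774, 0.633, 0.0]
force: [0.2, -0.8, -1.1]
finger_gap: 0.0322
gripper_force: 36.0
clock: 13.47
eef_pos: [0.5589, 0.0487, 0.1656]
ee_rot: [-0.0, 0.669, 0.743, 0.0]
force: [1.3, -0.6, -2.1]
finger_gap: 0.0323
gripper_force: 36.0
shift [ 0.0014 -0.0013  0.0006] turn -0.6 at [0.5589 0.0487 0.1656] phi 6.0 tilt [ 0.  0. -1.] t 13.4667 F [ 1.3 -0.6 -2.1] gap 0.0323 j [-0.77  0.28  0.71  1.75 -0.2   1.18  0.1 ]
[([277.6, 171.0], 0.78), ([283.7, 187.7], 0.76), ([277.0, 292.2], 0.68), ([119.2, 149.0], 0.57), ([286.0, 238.7], 0.26)]
[282.0985706  188.32727071] [282.53942862 171.11814566]
```

View pics/g.png

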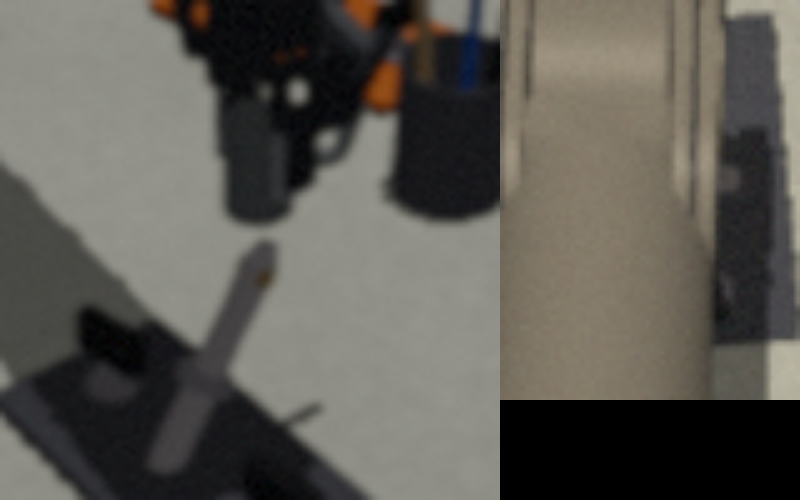

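In the scene crop the collar's lower mouth is at (258,212) just above the post tip at (265,243). It sits about 3 mm to the tip's +x side, which suits the entry. The hook is on the -x side. Next I lower it over the tip.

```bash
python3 -m pendant '[[[0,-0.001,0.008],0],[[0,-0.001,0.016],0],[[0,-0.001,0.022],0],[[0,-0.001,0.026],0],[[0,-0.001,0.03],0],[[0,-0.001,0.032],0],[[0,-0.001,0.032],0]]'; python3 d.py .5575 .05 .165 6.6
```

```text
clock: 14.25
eef_pos: [0.5578, 0.0504, 0.1326]
ee_rot: [-0.001, 0.668, 0.744, 0.0]
force: [0.9, 5.3, -3.3]
finger_gap: 0.0324
gripper_force: 36.0
shift [-0.0003 -0.0004 -0.0324] turn -0.4 at [0.5578 0.0504 0.1326] phi 6.2 tilt [-0.001  0.001 -1.   ] t 14.25 F [ 0.9  5.3 -3.3] gap 0.0324 j [-0.76  0.31  0.7   1.79 -0.22  1.12  0.12]
```

```bash
python3 -m pendant '[[[0.002,0,0],0],[[0.004,0,0.0005],0],[[0.006,0,0.001],0],[[0.008,0,0.0015],0],[[0.01,0,0.002],0],[[0.01,0,0.002],0]]'; python3 d.py .5575 .05 .165 6.6
python3 -m pendant '[[[0.002,0,0.001],0],[[0.004,0,0.002],0],[[0.005,0,0.004],0],[[0.005,0,0.004],0]]'; python3 d.py .5575 .05 .165 6.6
```

```text
clock: 14.75
eef_pos: [0.5573, 0.0559, 0.1316]
ee_rot: [0.001, 0.669, 0.743, -0.001]
force: [-0.2, -8.4, 0.7]
finger_gap: 0.0316
gripper_force: 36.7
shift [-0.006  -0.0004 -0.0334] turn -0.6 at [0.5573 0.0559 0.1316] phi 6.0 tilt [ 0.001 -0.003 -1.   ] t 14.75 F [-0.2 -8.4  0.7] gap 0.0316 j [-0.77  0.31  0.7   1.79 -0.22  1.12  0.11]
clock: 15.08
eef_pos: [0.5571, 0.0614, 0.1282]
ee_rot: [0.001, 0.669, 0.743, -0.0]
force: [-1.5, -6.6, 6.9]
finger_gap: 0.0324
gripper_force: 38.0
shift [-0.0115 -0.0007 -0.0368] turn -0.5 at [0.5571 0.0614 0.1282] phi 6.1 tilt [ 0.001 -0.002 -1.   ] t 15.0833 F [-1.5 -6.6  6.9] gap 0.0324 j [-0.78  0.32  0.69  1.79 -0.22  1.11  0.1 ]
```

Run:
```python
from h import *
a=optics.capture('scene')
cv2.imwrite('pics/h.png',cv2.resize(a[150:230,235:325],(720,640)[:2] if 0 else (675,600),interpolation=2)[:,:,::-1])
```

```text
(no output)
```

View pics/h.png

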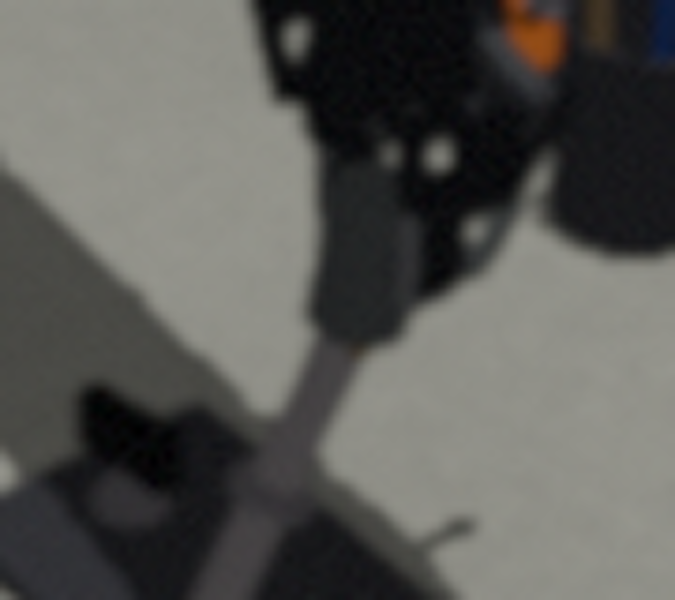

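The tip is inside the bore and the collar, at (362,250) in the crop, is partly tilted. Ball at (362,350), just below the mouth. I keep turning it in, then follow the axis.

```bash
python3 -m pendant '[[[0.002,0,0.001],0],[[0.004,0,0.002],0],[[0.006,0,0.003],0],[[0.006,0,0.003],0],[[0.006,0,0.003],0]]'; python3 d.py .5575 .05 .165 6.6
python3 -m pendant '[[[-0.0005,0,0.003],0],[[-0.002,0,0.006],0],[[-0.0035,0,0.009],0],[[-0.0035,0,0.009],0]]'; python3 d.py .5575 .05 .165 6.6
```

```text
clock: 15.55
eef_pos: [0.5564, 0.0675, 0.1252]
ee_rot: [0.001, 0.669, 0.743, -0.0]
force: [-1.0, -5.9, 6.7]
finger_gap: 0.0317
gripper_force: 38.6
shift [-0.0176 -0.0007 -0.0398] turn -0.6 at [0.5564 0.0675 0.1252] phi 6.0 tilt [ 0.001 -0.002 -1.   ] t 15.55 F [-1.  -5.9  6.7] gap 0.0317 j [-0.78  0.32  0.69  1.8  -0.22  1.1   0.09]
clock: 15.88
eef_pos: [0.5567, 0.0642, 0.116]
ee_rot: [0.001, 0.669, 0.744, -0.0]
force: [0.1, -5.9, -0.1]
finger_gap: 0.0319
gripper_force: 38.4
shift [-0.0143 -0.0007 -0.049 ] turn -0.5 at [0.5567 0.0642 0.116 ] phi 6.1 tilt [ 0.001 -0.002 -1.   ] t 15.8833 F [ 0.1 -5.9 -0.1] gap 0.0319 j [-0.77  0.33  0.69  1.81 -0.23  1.09  0.1 ]
```

```bash
python3 -m pendant '[[[-0.003,0,0.0045],0],[[-0.006,0,0.009],0],[[-0.0085,0,0.0135],0],[[-0.011,0,0.018],0],[[-0.011,0,0.018],0]]' - 50; python3 d.py .5575 .05 .165 6.6
python3 - <<'E'
from h import *
a=optics.capture('scene')
cv2.imwrite('pics/i.png',cv2.resize(a[150:230,235:325],(675,600),interpolation=2)[:,:,::-1])
E
```

```text
clock: 16.3
eef_pos: [0.5577, 0.0545, 0.0977]
ee_rot: [0.0, 0.668, 0.744, 0.0]
force: [0.8, -1.0, -0.3]
finger_gap: 0.032
gripper_force: 50.3
shift [-0.0044 -0.0007 -0.0673] turn -0.5 at [0.5577 0.0545 0.0977] phi 6.1 tilt [ 0.001 -0.    -1.   ] t 16.3 F [ 0.8 -1.  -0.3] gap 0.032 j [-0.75  0.36  0.68  1.82 -0.26  1.05  0.14]
```

View pics/i.png

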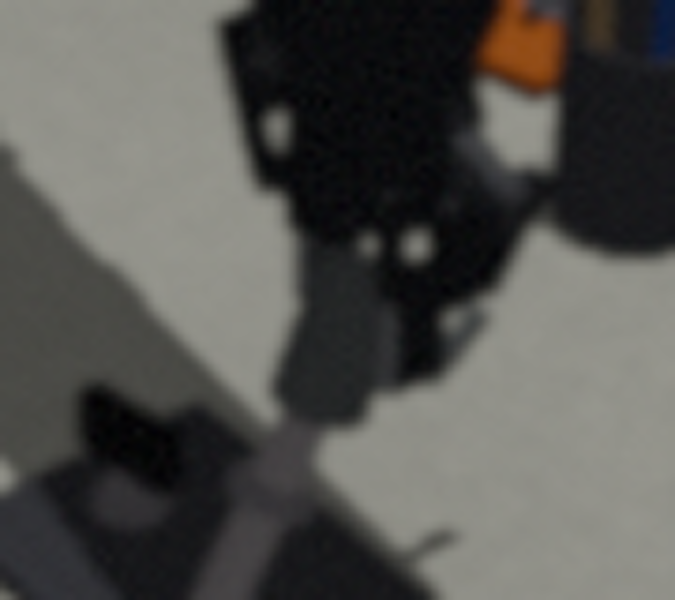

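The collar at (330,330) in the crop is now aligned with the post, its lower end about 25 mm above the shoulder. I continue along the axis.

```bash
python3 -m pendant '[[[-0.0025,0,0.0045],0],[[-0.005,0,0.009],0],[[-0.0075,0,0.0135],0],[[-0.01,0,0.018],0],[[-0.01,0,0.018],0]]' - 60; python3 d.py .5575 .05 .0757 6.6
python3 -m pendant '[[[-0.001,0,0.002],0],[[-0.0025,0,0.004],0],[[-0.0035,0,0.006],0],[[-0.0035,0,0.006],0]]'; python3 d.py .5575 .05 .0757 6.6
```

```text
clock: 16.77
eef_pos: [0.5585, 0.0459, 0.0793]
ee_rot: [-0.0, 0.668, 0.744, 0.0]
force: [1.5, 2.0, -5.5]
finger_gap: 0.0314
gripper_force: 61.4
shift [ 0.0042 -0.0006  0.0036] turn -0.4 at [0.5585 0.0459 0.0793] phi 6.2 tilt [ 0.     0.001 -1.   ] t 16.7667 F [ 1.5  2.  -5.5] gap 0.0314 j [-0.72  0.38  0.67  1.84 -0.28  1.02  0.17]
clock: 17.1
eef_pos: [0.5589, 0.0422, 0.0731]
ee_rot: [-0.0, 0.668, 0.744, 0.0]
force: [2.0, 4.7, -2.3]
finger_gap: 0.0319
gripper_force: 61.5
shift [ 0.0079 -0.0006 -0.0026] turn -0.4 at [0.5589 0.0422 0.0731] phi 6.2 tilt [ 0.  0. -1.] t 17.1 F [ 2.   4.7 -2.3] gap 0.0319 j [-0.71  0.39  0.67  1.84 -0.29  1.01  0.18]
```

```bash
python3 -m pendant '[[[-0.001,0,0.002],0],[[-0.002,0,0.004],0],[[-0.002,0,0.004],0]]'; python3 d.py .5575 .05 .0757 6.6
python3 -m pendant '[[[-0.001,0,0.002],0],[[-0.002,0,0.004],0],[[-0.002,0,0.004],0]]'; python3 d.py .5575 .05 .0757 6.6
```

```text
clock: 17.35
eef_pos: [0.5598, 0.0427, 0.0714]
ee_rot: [-0.001, 0.667, 0.745, 0.002]
force: [-8.6, 11.3, 22.9]
finger_gap: 0.0315
gripper_force: 65.6
shift [ 0.0075 -0.0015 -0.0042] turn -0.3 at [0.5598 0.0427 0.0714] phi 6.3 tilt [ 0.001  0.004 -1.   ] t 17.35 F [-8.6 11.3 22.9] gap 0.0315 j [-0.71  0.4   0.67  1.84 -0.29  1.    0.19]
clock: 17.6
eef_pos: [0.5596, 0.0428, 0.0698]
ee_rot: [-0.003, 0.667, 0.745, 0.003]
force: [-26.5, 18.1, 58.1]
finger_gap: 0.0323
gripper_force: 70.5
shift [ 0.0075 -0.0013 -0.0058] turn -0.3 at [0.5596 0.0428 0.0698] phi 6.3 tilt [-0.     0.009 -1.   ] t 17.6 F [-26.5  18.1  58.1] gap 0.0323 j [-0.7   0.4   0.67  1.84 -0.3   1.    0.2 ]
```

Firm stop (58 N). I unload, then look.

```bash
python3 -m pendant '[[[0.001,0,-0.002],0],[[0.0025,0,-0.0045],0],[[0.0035,0,-0.006],0],[[0.0035,0,-0.006],0]]'; python3 d.py .5575 .05 .0757 6.6
python3 -m pendant '[[[0.001,0,-0.0015],0],[[0.0015,0,-0.003],0],[[0.0015,0,-0.003],0]]'; python3 d.py .5575 .05 .0757 6.6
```

```text
clock: 17.93
eef_pos: [0.5586, 0.0406, 0.0713]
ee_rot: [0.0, 0.668, 0.744, -0.0]
force: [-0.2, 0.2, -1.0]
finger_gap: 0.0318
gripper_force: 63.8
shift [ 0.0094 -0.0001 -0.0044] turn -0.5 at [0.5586 0.0406 0.0713] phi 6.1 tilt [-0.    -0.001 -1.   ] t 17.9333 F [-0.2  0.2 -1. ] gap 0.0318 j [-0.71  0.4   0.67  1.84 -0.29  1.    0.18]
clock: 18.18
eef_pos: [0.5585, 0.0419, 0.0738]
ee_rot: [0.0, 0.668, 0.744, -0.001]
force: [3.3, -1.2, -10.3]
finger_gap: 0.0316
gripper_force: 62.8
shift [ 0.0081 -0.0002 -0.0019] turn -0.5 at [0.5585 0.0419 0.0738] phi 6.1 tilt [-0.    -0.001 -1.   ] t 18.1833 F [  3.3  -1.2 -10.3] gap 0.0316 j [-0.72  0.39  0.67  1.84 -0.28  1.01  0.18]
```

The balls resist the pull (-10 N), so the collar has clicked in. I push it lightly home again, then release.

```bash
python3 -m pendant '[[[-0.001,0,0.002],0],[[-0.0025,0,0.0045],0],[[-0.003,0,0.005],0],[[-0.003,0,0.005],0],[[-0.0015,0,0.0025],0],[[-0.0015,0,0.0025],0]]'; python3 d.py .5575 .05 .0757 6.6
python3 -m pendant '[[[0,0,0],0],[[0,0,0],0],[[0,0,0],0],[[0,0,-0.02],0],[[0,0,-0.05],0],[[0,0,-0.09],0],[[0,0,-0.12],0],[[0,0,-0.15],0]]' 0.4 40; python3 d.py .5575 .05 .0757 6.6
```

```text
clock: 18.68
eef_pos: [0.5589, 0.0414, 0.0723]
ee_rot: [-0.0, 0.668, 0.744, 0.0]
force: [0.3, -1.3, -2.2]
finger_gap: 0.0315
gripper_force: 63.6
shift [ 0.0087 -0.0005 -0.0034] turn -0.4 at [0.5589 0.0414 0.0723] phi 6.2 tilt [ 0.  0. -1.] t 18.6833 F [ 0.3 -1.3 -2.2] gap 0.0315 j [-0.71  0.39  0.67  1.84 -0.29  1.01  0.18]
clock: 19.35
eef_pos: [0.5589, 0.0409, 0.2239]
ee_rot: [0.0, 0.668, 0.744, 0.0]
force: [0.4, -0.1, 0.4]
finger_gap: 0.0598
gripper_force: 0.0
shift [ 0.0092 -0.0006  0.1482] turn -0.5 at [0.5589 0.0409 0.2239] phi 6.1 tilt [ 0.001  0.    -1.   ] t 19.35 F [ 0.4 -0.1  0.4] gap 0.0598 j [-0.78  0.22  0.73  1.68 -0.15  1.3   0.09]
```

```bash
python3 -m pendant '[[[-0.25,0,0],0],[[-0.25,0,0],0],[[-0.25,0,0],0],[[-0.25,0,0],0],[[-0.25,0,0],0],[[-0.25,0,0],0],[[-0.25,0,0],0],[[-0.25,0,0],0]]'
python3 - <<'E'
from h import *
a=optics.capture('scene');b=optics.capture('top')
cv2.imwrite('pics/j.png',np.hstack([cv2.resize(a[180:260,220:320],(450,360),interpolation=2),cv2.resize(b[130:210,217:297],(350,360),interpolation=2)])[:,:,::-1])
for n in('scene','top'):
  for q in('collar_centre','post_tip','mug_mid','mouse_mid','pencup_mid'): print(n,q,[(np.round(d['uv'],1).tolist(),round(d['conf'],2)) for d in optics.landmark_of(n,q)])
O=np.array([.5615,.0072]);xv=np.array([.115,-.9935])
for x0 in(-.0075,-.0115):
  for s in(.025,.05,.071): p=[*(O+xv*(x0-s/2)),.064+s*.866]; print(x0,s,proj('scene',p),proj('top',p))
E
```

```text
clock: 20.02
eef_pos: [0.5847, -0.2112, 0.2218]
ee_rot: [0.0, 0.67, 0.742, -0.001]
force: [0.1, 1.0, -1.0]
finger_gap: 0.0597
gripper_force: 0.0
scene collar_centre [([273.1, 205.8], 0.93)]
scene post_tip [([274.2, 290.4], 0.86), ([286.4, 188.5], 0.65), ([121.4, 148.6], 0.5), ([300.6, 108.2], 0.5)]
scene mug_mid [([361.7, 206.2], 0.73), ([154.4, 289.6], 0.44)]
scene mouse_mid [([153.8, 289.2], 0.83)]
scene pencup_mid [([321.8, 167.3], 0.74)]
top collar_centre [([246.2, 160.6], 0.44)]
top post_tip [([299.8, 84.3], 0.58), ([238.6, 161.5], 0.54), ([338.9, 299.4], 0.45)]
top mug_mid [([175.1, 144.4], 0.75)]
top mouse_mid []
top pencup_mid [([169.8, 209.4], 0.9)]
-0.0075 0.025 [273.96728929 205.02357288] [248.72957398 165.17328813]
-0.0075 0.05 [278.22622989 195.90801192] [244.43713165 164.79708281]
-0.0075 0.071 [281.85658831 188.13782759] [240.72447616 164.47169212]
-0.0115 0.025 [275.29372651 204.39712436] [247.40923707 165.29398102]
-0.0115 0.05 [279.55455061 195.29514071] [243.09560692 164.91968092]
-0.0115 0.071 [283.18640616 187.53676134] [239.364621   164.59593772]
```

View pics/j.png

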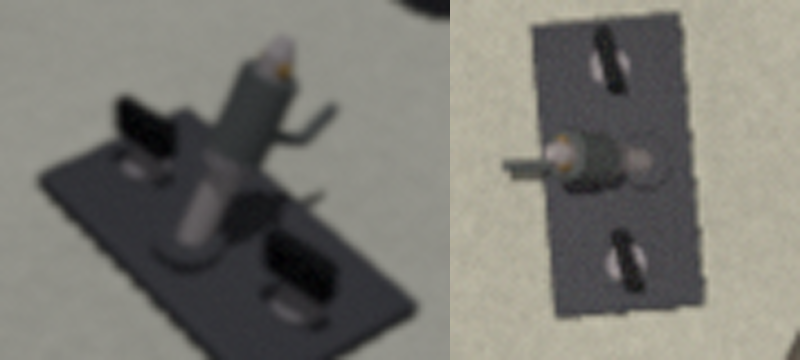

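The collar sits on the shoulder at scene (273,206), with the brass ball at crop (285,70) out above its top. Both bars stand at their stops, and the mug, mouse and pen cup have not moved. Handing in.

```bash
python3 -c "from h import *; print(job.sign_off())"
```

```text
the job is handed in; nothing more can be done
None
```

Both bolt knobs are turned to their end stops and the collar is on the post, clicked home and released; the mug, mouse and pen cup look unmoved, and I handed the job in at about 20 s.

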